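# Seat a lock cylinder in the bench jig and swing the retaining arm shut

## Task

With a fingertip, push the brass lock cylinder along its channel in the blue jig until it is home against the end stop, and then push the red peg of the steel retaining arm round until the arm lies against its stop post, right across behind the cylinder. Only push: do not lift or carry the cylinder, and leave the other things on the bench where they are. Finish with the cylinder still home, the arm shut and your hand clear.

Things in the scene. Friction and masses are not known exactly. Their poses are not given: they have to be found in the camera images.
- jig: Fixed blue base plate, 140 (x) x 110 (y) x 8 mm, screwed to the bench. Origin: centre of its underside, on the bench top; z up. The cylinder's channel runs along the jig's x on the plate's top (z = 8 mm), centre line at y = -18 mm, open at the -x end, so the cylinder is pushed toward +x. All heights in these notes are above the bench top.
- channel_end (a point): Point where the channel's floor meets the face of the aluminium end stop (26 mm high): x = 58, y = -18, z = 8 mm in the jig. Two aluminium rails 35 mm apart, tops at 20 mm, guide the cylinder: the long one at y = -36 to -44 mm from x = -2 to 58 mm, the short one at y = -1 to 7 mm from x = 34 to 58 mm with a flared lead-in from x = 21 mm.
- brass_cylinder: Loose brass lock cylinder, 0.15 to 0.25 kg, lying on the jig's plate, 66 mm long in contact (70 overall) along its y, 31 mm wide (its x from -19 to 12 mm, plus a thin cam to 19), 17 mm high. Origin: mid-length, underside. It starts partly out of the channel, its y along the jig's -x. Home against the end stop its origin is at x = 25, y = -14.5 mm in the jig. Sliding it takes 1 to 3 N.
- push_end (a point): Middle of the cylinder's outer end face (the one to push): 33 mm along its own y, -3.5 mm along its x, 8 mm above its underside.
- stop_post (a point): Top of the small fixed steel post, 8 mm thick and 24 mm high, at x = -9.5, y = -42.5 mm in the jig, that the shut arm lies against.
- swing_arm (a joint): Angle of the steel retaining arm, rad: 0 = shut against its stop post, across the channel just behind the seated cylinder; up to 2.4 = open. At angle q the arm points along (-sin q, -cos q) in the jig's x, y; it shuts anticlockwise seen from above. Bar 12 mm wide, 84 mm long, 12 to 22 mm high; a cylinder not home blocks it. Friction about 1 N at the peg, no spring: it stays where left.
- pivot (a point): Point on the arm's vertical hinge axis, at the height of the bar: x = -20, y = 40 mm in the jig's frame, 17 mm above the bench.
- peg (a point): Point on the axis of the red upright peg near the arm's end, 78 mm from the hinge axis and 42 mm above the bench. The peg is 11 to 15 mm thick and stands from 22 to 58 mm above the bench, above the rails and the cylinder (25 mm): push on its side, at about 30 to 45 mm above the bench.
- nickel_cylinder: Bystander, to be left alone: silvery nickel lock cylinder, 38 x 70 x 17 mm. Origin: centre of its underside.
- tape_roll: Bystander, to be left alone: yellow tape roll lying flat, 68 mm across, 19 mm high. Origin: centre of its underside.
- black_fob: Bystander, to be left alone: black car key fob with red and grey buttons, 72 x 37 x 14 mm. Origin: centre of its underside.
- loupe: Bystander, to be left alone: black eye loupe standing on its rim, 37 mm across, 31 mm high. Origin: centre of its underside.
- cutters: Bystander, to be left alone: red-handled side cutters, 130 x 43 x 11 mm. Origin: centre of its underside.
Things that resemble listed ones, but are neither listed nor needed, are in the scene too. Leave any purple look-alike of the brass_cylinder alone.

How it is judged:
On the way, in this order (a step that is already met when the one before it is completed fails the run):
1. the cylinder is home in its channel, against the end stop (x of brass_cylinder in the frame of jig above 0.021 m and y of brass_cylinder in the frame of jig between -0.021 and -0.008 m and angle between the y axis of brass_cylinder and the x axis of jig, either way round below 0.15 rad and angle between brass_cylinder's own z axis and vertical below 0.15 rad and value of joint swing_arm above 0.4 rad), for 0.2 s.
2. the retaining arm is shut against its stop (value of joint swing_arm below 0.08 rad and x of brass_cylinder in the frame of jig above 0.021 m), for 0.2 s.
At the end, for the whole second after the job is handed in: The brass cylinder lies flat in the channel at rest, within 4 mm of the end stop and in line with the channel (0.15 rad); the retaining arm is within 0.08 rad of its stop (about 6 mm at the peg) (all of step 2 and y of brass_cylinder in the frame of jig between -0.021 and -0.008 m and angle between the y axis of brass_cylinder and the x axis of jig, either way round below 0.15 rad and angle between brass_cylinder's own z axis and vertical below 0.15 rad and height (world z) of brass_cylinder below 0.012 m and linear speed of brass_cylinder below 0.02 m/s); the robot touches nothing.
It fails at once if the brass cylinder is lifted or tipped (height (world z) of brass_cylinder above 0.02 m or angle between brass_cylinder's own z axis and vertical above 0.4 rad).
It fails at once if another thing on the bench is moved by more than 20 mm (distance of any of nickel_cylinder, tape_roll, black_fob, loupe, cutters from where it was at the start of the episode above 0.02 m).
It also fails if it takes over 40 s, if anything falls off the work surface, if the arm or the gripper's body presses on something with over 40 N, if the wrist force passes 120 N, or if a joint passes its speed limit or range.

## Robot

A 6-joint arm with a two-finger parallel gripper is mounted at the origin on a cart in front of the work surface, level with it; the furniture and walls round the work are solid. World frame = base frame: x ahead of the robot, y to its left, z up, the work surface at z = 0. Lengths are in m, angles in rad, forces in N, time in s.
With the tool pointing down it reaches from about 0.4 to 0.925 m from the base axis. Payload 3.4 kg.
Tool frame: the origin (TCP) lies on the mounting face of the last link; the fingertips stand 173 mm ahead of it and the grasp point (between the pads) lies 155 mm ahead of it; z points along the fingers, y is the direction in which the jaws open and shut (so a half turn about z gives the same grasp; the last joint's range is limited). The gripper opens to 85 mm and grips with 20 to 120 N. Pads are 22 mm wide; open, the fingers measure 114 mm over their backs; the gripper's body (76 mm by 85 mm) begins 54 mm behind the grasp point. The pads swing forward as they close: fully open they stand 13 mm farther back than shut.
Start: joints at [1.175, 0.307, 1.506, -0, 1.328, -0.073], TCP at [0.182, 0.545, 0.405] pointing down, gripper open.
Joint ranges: [-3.12, 3.12], [-1.05, 2.28], [0.14, 2.33], [-1.42, 4.57], [0.1, 2.73], [-2.68, 2.68]. Speed limits (rad/s): [2.57, 2.57, 3.14, 3.14, 3.14, 3.14].

## Interface

Orientations are given as a unit quaternion [x, y, z, w].
In Python, from rig import bot gives the robot as it stands.
- The arm moves only by the shell command python3 -m pendant 'ROWS' [FORCE]. ROWS is JSON, a list of rows, each an object of numbers: "gripper": the gripper command: -1 is fully open, 1 is shut, values between are in proportion; "x", "y", "z": the shift along the tool's x, y, z in cm; "twist": the turn about the tool's z in degrees. A call has 1 to 20 rows; each row is the pose to reach, as a shift and turn from the pose commanded when the call began, along the tool's axes at that moment; what a row does not reach only later rows make up. A row lasts 1/12 s, in which the tool goes at most 41.7 mm and 7.16 degrees, less where a joint would pass 70% of its speed; a pose out of reach is approached as far as the arm can. A call with a gripper value outside its range is refused whole. The fingers move at their own pace and stop on an object; FORCE is the grip in N (left out, the last holds). Time passes only in rows, so rows that repeat a pose let the fingers close. It gives the time, the measured TCP pose, the force and the opening at its end, in the units of the state.
- bot.observe(): the state, without advancing time (a new reading comes with each control period).
- bot.snapshot(name): name is "scene" or "top"; returns a dict with "img" (384x512x3 uint8, blue, green, red), "depth" (384x512 float32, m along the optical axis (not along the pixel's ray), 0 where there is no reading), "camera_matrix" (3x3 intrinsics, pixels), "view" (4x4, takes a point from world to camera coordinates). Camera axes: x right, y down, z forward; pixel columns grow to the right and rows downward; lengths in m; the calibration is good to about 2 mm. A picture is of the moment at which its call begins.
- bot.job_done(): hands the job in, once; it reports no verdict.
Trained networks look in a picture, given as the dict that the camera call returned (one of the last four; its "shot" number tells which), for a name from the list of things; names that differ only in an ending like _2 or _b are one class to them, and where a whole thing is asked for, a point or a joint stands for the part that bears it (a point fixed in the world has none). Each returns a list of dicts, best first, with "confidence" (0 to 1); they miss things now and then, are a little off and sometimes report something else, mostly with a low value. They report only what shows in the picture. A call takes as long as a camera call. They do not tell look-alikes from the thing itself.
- bot.look_for(label, picture): "at" ([column, row] in pixels, amid what is visible of it).
The state is a dict: "time": time; "joints": joint angles; "qd": joint speeds; "joint_torque": joint torques, N m; "position": TCP position; "eef_rot": TCP orientation; "force": force on the tool from outside, world axes, zero at the start; "moment": the same for the moment, N m; "opening": finger opening in m.
Only numpy, scipy, OpenCV 4.12 (cv2) and the standard library are available. Lean on these libraries where they do the work, as an engineer would, in place of code of your own. Each camera call takes 0.05 s, during which the arm holds its last target.

## Working session

There is one attempt and no reset: what is moved stays moved. The work goes in short steps, Python scripts to look and compute and a shell command to move; the robot and the scene stay as the last step left them, time stands still between calls to the robot, and variables do not carry over. Pictures are saved under pics/ and viewed, and the job is handed in when it is done.

```bash
mkdir -p pics; ls; python3 - <<'E'
from rig import bot
import cv2,pickle
s=bot.observe();print({k:s[k] for k in('time','position','eef_rot','force','opening')})
d={}
for n in('scene','top'):
    p=bot.snapshot(n);cv2.imwrite(f'pics/{n}0.png',p['img']);d[n]=p
    print(n,p['camera_matrix'],p['view'])
    for l in ('jig','brass_cylinder','push_end','swing_arm','peg','pivot','stop_post','channel_end'):
        try:r=bot.look_for(l,p)
        except Exception as e:r=e
        print(l,[(x['at'],round(x['confidence'],2)) for x in r] if isinstance(r,list) else r)
pickle.dump(d,open('d0.pkl','wb'))
E
```

```text
pics
{'time': 0.0, 'position': array([0.18174559, 0.54514727, 0.40379597]), 'eef_rot': array([ 1.60212461e-01,  9.87082018e-01, -9.97400438e-04, -2.48397020e-04]), 'force': array([1.0313117 , 0.12623434, 0.44764806]), 'opening': 0.08522902595454591}
scene [[389.79517171   0.         257.26041298]
 [  0.         389.79517171 191.00690973]
 [  0.           0.           1.        ]] [[-0.72360953 -0.69012107  0.01105279  0.31262921]
 [-0.536465    0.5522773  -0.6381184   0.41639205]
 [ 0.43427475 -0.46767799 -0.76985891  0.78889313]
 [ 0.          0.          0.          1.        ]]
jig [([279.5, 176.3], 0.64), ([160.8, 304.2], 0.54)]
brass_cylinder [([286.6, 137.1], 0.74), ([283.1, 169.4], 0.67)]
push_end [([287.6, 165.3], 0.63), ([286.9, 136.2], 0.49)]
swing_arm [([298.1, 184.1], 0.56)]
peg [([294.0, 183.6], 0.57)]
pivot [([278.3, 171.8], 0.88)]
stop_post [([277.0, 177.3], 0.57)]
channel_end [([280.4, 174.3], 0.93), ([159.4, 306.4], 0.26)]
top [[477.72358863   0.         261.87587118]
 [  0.         477.72358863 185.72563364]
 [  0.           0.           1.        ]] [[ 0.01292355 -0.99991419 -0.0021427  -0.1484137 ]
 [-0.98783235 -0.0124352  -0.15502459  0.56778035]
 [ 0.15498464  0.0041201  -0.98790829  1.32372378]
 [ 0.          0.          0.          1.        ]]
jig [([304.4, 179.7], 0.22)]
brass_cylinder [([348.8, 150.4], 0.76), ([312.6, 180.2], 0.5)]
push_end [([353.5, 150.0], 0.68), ([314.1, 181.0], 0.59)]
swing_arm [([295.2, 202.2], 0.73), ([172.0, 195.4], 0.51)]
peg [([296.5, 195.3], 0.48)]
pivot [([301.4, 177.7], 0.61)]
stop_post [([303.1, 181.6], 0.87)]
channel_end [([304.1, 180.9], 0.65)]
```

```bash
python3 - <<'E'
import cv2
a=cv2.imread('pics/scene0.png');b=cv2.imread('pics/top0.png')
cv2.imwrite('pics/s0c.png',cv2.resize(a[90:240,190:390],None,fx=4,fy=4,interpolation=cv2.INTER_CUBIC))
cv2.imwrite('pics/t0c.png',cv2.resize(b[110:260,230:430],None,fx=4,fy=4,interpolation=cv2.INTER_CUBIC))
E
```

```text
(no output)
```

View pics/scene0.png

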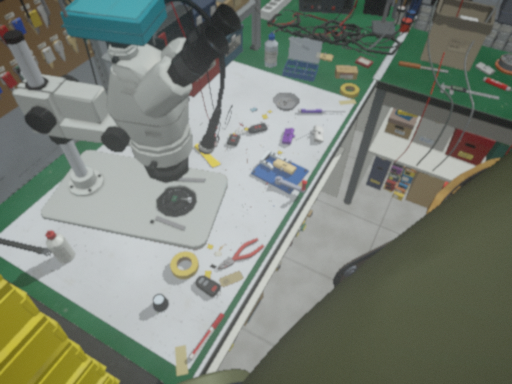

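View pics/top0.png

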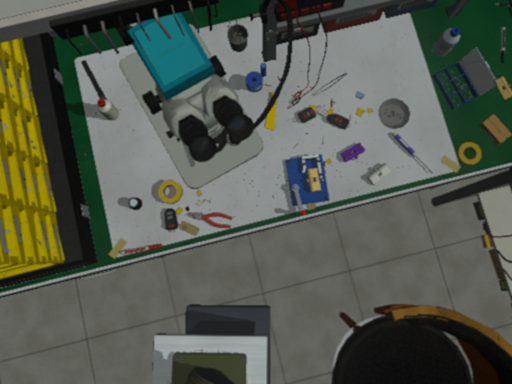

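```bash
sleep 1; ls pics
```

```text
s0c.png
scene0.png
t0c.png
top0.png
```

View pics/s0c.png

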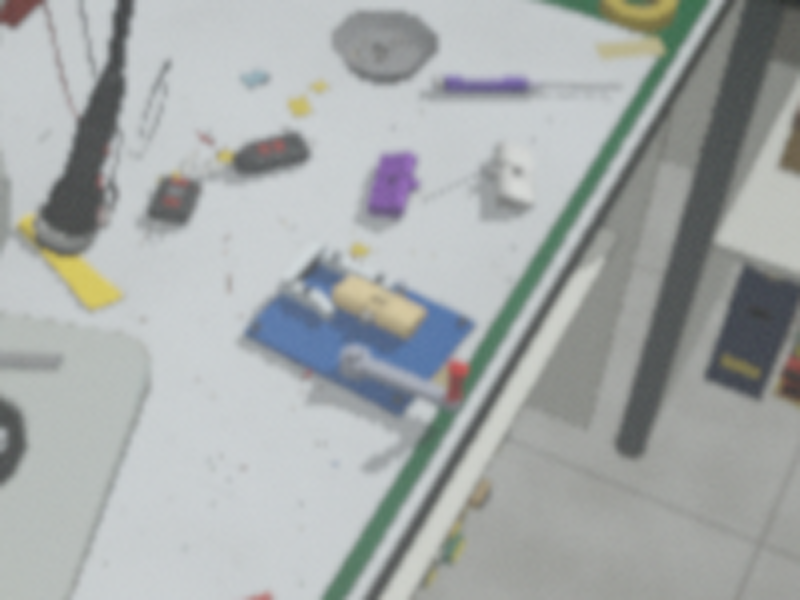

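View pics/t0c.png

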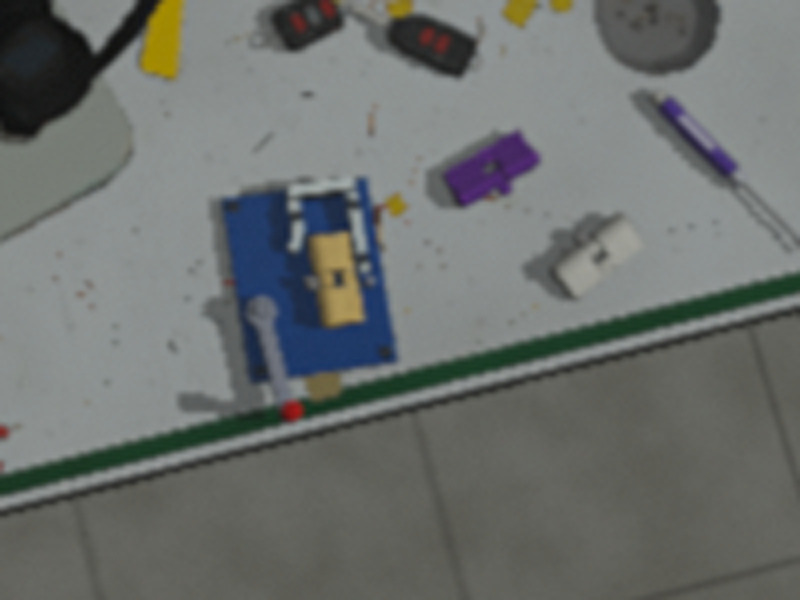

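The top view shows the jig at about (307,180), with the cylinder at (314,180) half out of its channel. The red peg is at (303,212), by the bench edge. The purple look-alike is at (351,151) and the nickel cylinder at (378,172). Next I'll measure.

```bash
cat > h.py <<'E'
import numpy as np,cv2
def ray(p,uv,z):
    K,V=p['camera_matrix'],p['view'];R=V[:3,:3];t=V[:3,3];c=-R.T@t
    uv=np.atleast_2d(uv).astype(float)
    d=np.c_[(uv-[K[0,2],K[1,2]])/[K[0,0],K[1,1]],np.ones(len(uv))]@R
    return c+d*((z-c[2])/d[:,2])[:,None]
def cloud(p):
    K,V=p['camera_matrix'],p['view'];d=p['depth'];v,u=np.mgrid[:d.shape[0],:d.shape[1]]
    X=np.stack([(u-K[0,2])/K[0,0]*d,(v-K[1,2])/K[1,1]*d,d],-1)
    return (X-V[:3,3])@V[:3,:3]
def proj(p,X):
    K,V=p['camera_matrix'],p['view'];X=np.atleast_2d(X)@V[:3,:3].T+V[:3,3]
    x=X@K.T;return x[:,:2]/x[:,2:]
E
python3 - <<'E'
import pickle,numpy as np,cv2
from h import *
d=pickle.load(open('d0.pkl','rb'))
for n in('scene','top'):
    p=d[n];C=cloud(p);hsv=cv2.cvtColor(p['img'],cv2.COLOR_BGR2HSV)
    ok=p['depth']>0
    def seg(lo,hi,nm,win):
        u0,u1,v0,v1=win
        m=np.zeros(ok.shape,bool);m[v0:v1,u0:u1]=True
        m&=((hsv>=lo)&(hsv<=hi)).all(-1)&ok
        q=C[m]
        if len(q):print(n,nm,m.sum(),'mean',q.mean(0).round(4),'z pct',np.percentile(q[:,2],[5,50,95]).round(4))
        return m
    win=(248,312,150,195) if n=='scene' else (280,332,150,215)
    win2=(295,312,175,195) if n=='scene' else (295,310,205,218)
    mb=seg((100,120,40),(125,255,255),'blue',win)
    r=cv2.minAreaRect(np.argwhere(mb)[:,::-1].astype(np.float32));print(r)
    cor=ray(p,cv2.boxPoints(r),.008);print('blue corners',cor[:,:2].round(4).tolist())
    mc=seg((10,60,110),(25,200,255),'brass',win)
    r=cv2.minAreaRect(np.argwhere(mc)[:,::-1].astype(np.float32));print(r,ray(p,cv2.boxPoints(r),.025)[:,:2].round(4).tolist())
    mr=seg((0,140,80),(8,255,255),'red',win2)|seg((172,140,80),(180,255,255),'red2',win2)
    print('red px',np.argwhere(mr)[:,::-1].mean(0) if mr.any() else None)
# obstacle heights top map
C=cloud(d['top']);ok=d['top']['depth']>0
for c in C,cloud(d['scene']):
    q=c.reshape(-1,3);q=q[np.isfinite(q).all(1)]
    print('heightmap max cm; rows x .1..0.8, cols y .6..-.5')
    for x in np.arange(.1,.85,.05):
        row=[]
        for y in np.arange(.6,-.5,-.05):
            s=q[(abs(q[:,0]-x)<.025)&(abs(q[:,1]-y)<.025)]
            row.append('%3d'%round(100*s[:,2].max()) if len(s) else '  .')
        print('%.2f'%x,' '.join(row))
E
```

```text
scene blue 46 mean [ 0.5467 -0.2969  0.0079] z pct [0.0051 0.0079 0.0097]
((297.4093933105469, 175.48658752441406), (7.618857383728027, 14.746174812316895), 34.99202346801758)
blue corners [[0.5545, -0.2684], [0.5679, -0.3233], [0.5429, -0.3226], [0.5303, -0.2682]]
scene brass 55 mean [ 0.5923 -0.2877  0.0211] z pct [0.0144 0.0224 0.0252]
((288.98431396484375, 170.8944549560547), (41.005882263183594, 10.493338584899902), 46.005088806152344) [[0.6382, -0.2757], [0.6426, -0.3148], [0.5041, -0.2823], [0.5022, -0.2461]]
red px None
top blue 967 mean [ 0.5912 -0.2688  0.0072] z pct [0.0023 0.0071 0.0124]
((306.79193115234375, 179.64739990234375), (45.92127227783203, 36.34166717529297), 81.25383758544922)
blue corners [[0.6542, -0.2096], [0.6723, -0.3161], [0.5367, -0.3357], [0.5191, -0.2307]]
top brass 226 mean [ 0.5947 -0.2969  0.0172] z pct [-0.0003  0.0199  0.0263]
((313.7200012207031, 180.95999145507812), (18.571163177490234, 53.84789276123047), 21.124719619750977) [[0.5242, -0.2384], [0.6733, -0.295], [0.6539, -0.3456], [0.5054, -0.2883]]
top red 17 mean [ 0.4946 -0.2593  0.0427] z p
[... 2319 characters left out ...]
2   2   1   1   1   0   0   0   0 -77 -77 -77 -77
0.50   .   .   .   .  11  11   1   3   3   2   2   1   1   1   0   0   0   6   0   0   0  -3
0.55   .   .   .   .  11   0   0   3   3   2   2   2  56  54   0   0   2   3   3   1   1   0
0.60   .   .   .   .  11   0   0   0   0   2   2  49  56  55  56   0   1   3   3   1   0   2
0.65   .   .   .   .  11   0   0   0   0   2  41  56  56  53  55  38   1   3   3   1   2   2
0.70   .   .   .  10  11   0   0   0  62  61  56  56  56  56   3  40   0   0   0   1   2   2
0.75   .   .   .  11   1   6   8   0  62  61  60  56  56   3   3   2  45   1   0   2   2   0
0.80   .   .   .   0   0  11  12   2   2  28  56  56   2   2   2   1  46   2   1   2   2   0
```

```bash
cat >> h.py <<'E'
from scipy.optimize import least_squares
def jigfit(ps):
    pass
E
python3 - <<'E'
import pickle,numpy as np,cv2
from h import *
d=pickle.load(open('d0.pkl','rb'))
# print colours on jig
p=d['top'];hsv=cv2.cvtColor(p['img'],cv2.COLOR_BGR2HSV)
print('brass',hsv[180,314],hsv[186,316],'tape',hsv[206,311],'blue',hsv[195,300])
p2=d['scene'];h2=cv2.cvtColor(p2['img'],cv2.COLOR_BGR2HSV)
print('scene brass',h2[165,283],h2[169,293],'blue',h2[180,275],h2[172,302])
J=np.array([.5956,-.273]);yaw=.16
def w(x,y,z):
    c,s=np.cos(yaw),np.sin(yaw);return [J[0]+(c*x-s*y)/1e3,J[1]+(s*x+c*y)/1e3,z/1e3]
for n in('top','scene'):
    p=d[n];k=6;o=(180,270) if n=='scene' else (270,330)
    u0,v0=(245,148) if n=='scene' else (270,145)
    W,H=(75,55) if n=='scene' else (70,75)
    im=cv2.resize(p['img'][v0:v0+H,u0:u0+W],None,fx=8,fy=8,interpolation=cv2.INTER_CUBIC)
    def L(pts,col):
        q=((proj(p,[w(*a) for a in pts])-[u0,v0]+.5)*8).astype(np.int32);cv2.polylines(im,[q],True,col,1)
    L([(-70,-55,8),(70,-55,8),(70,55,8),(-70,55,8)],(0,255,255))
    L([(-2,-44,20),(58,-44,20),(58,-36,20),(-2,-36,20)],(0,255,0))
    L([(34,-1,20),(58,-1,20),(58,7,20),(34,7,20)],(0,255,0))
    a=np.array([-20,40]);
    for q in(1.43,):
        e=a+78*np.array([-np.sin(q),-np.cos(q)])
        L([(*a,22),(*e,22)],(255,0,255));L([(*e,22),(*e,58)],(255,0,255))
    L([(-9.5,-42.5,8),(-9.5,-42.5,24)],(255,255,255))
    cv2.imwrite(f'pics/ov_{n}.png',im)
E
```

```text
brass [102  21  61] [ 22 121 168] tape [ 24 102 110] blue [110 157 104]
scene brass [ 22  59 181] [ 22  60 201] blue [110  49 150] [108 122 167]
```

```bash
python3 -c "
import cv2,numpy as np
a=cv2.imread('pics/ov_top.png');b=cv2.imread('pics/ov_scene.png');print(a.shape,b.shape)"
```

```text
(600, 560, 3) (440, 600, 3)
```

```bash
true
```

```text
(no output)
```

View pics/ov_top.png

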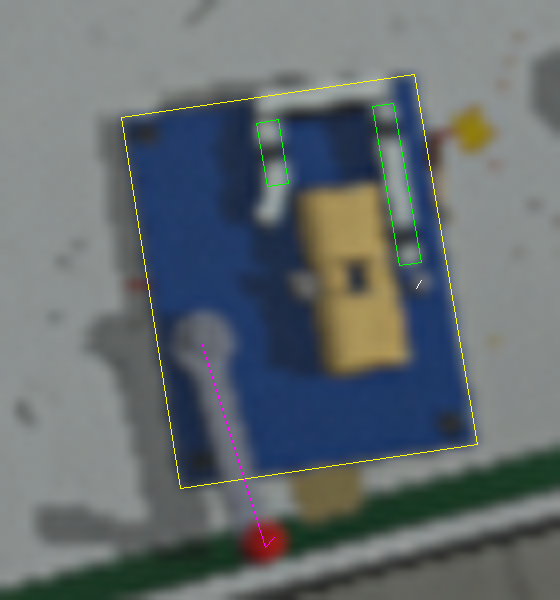

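View pics/ov_scene.png

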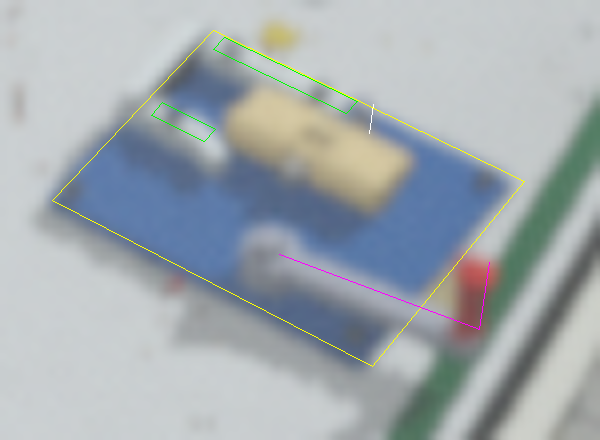

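```bash
python3 - <<'E'
import pickle
from h import *
d=pickle.load(open('d0.pkl','rb'))
def tj(P,J):
    c,s=np.cos(.16),np.sin(.16);D=P[:,:2]-J;return np.c_[D[:,0]*c+D[:,1]*s,-D[:,0]*s+D[:,1]*c]*1e3
o={'top':(270,145,np.array([[332,376],[410,362],[300,195],[378,183],[265,542]])),
   'scene':(245,148,np.array([[370,212],[411,160],[229,130],[258,90],[478,268]]))}
for n,(u,v,a) in o.items():
    P=ray(d[n],a/8-.5+[u,v],.025);P[4]=ray(d[n],a[4]/8-.5+[u,v],.058)[0];print(n,P[:,:2].round(4).tolist());
    print(tj(P,[.5956,-.271]).round(1).tolist())
E
```

```text
top [[0.5575, -0.2836], [0.563, -0.3119], [0.6241, -0.2722], [0.6289, -0.3006], [0.4935, -0.2566]]
[[-39.6, -6.4], [-38.7, -35.2], [27.9, -5.7], [28.1, -34.6], [-98.5, 30.4]]
scene [[0.5578, -0.2733], [0.5638, -0.3037], [0.6225, -0.268], [0.6286, -0.2911], [0.4963, -0.255]]
[[-37.7, 3.7], [-36.6, -27.2], [27.0, -1.3], [29.4, -25.1], [-95.4, 31.6]]
```

```bash
python3 -m pendant '[{"gripper":1,"x":-4,"y":-6.3},{"gripper":1,"x":-8.2,"y":-12.5},{"gripper":1,"x":-8.2,"y":-12.5},{"gripper":1,"x":-8.2,"y":-12.5},{"gripper":1,"x":-8.2,"y":-12.5},{"gripper":1,"x":-8.2,"y":-12.5},{"gripper":1,"x":-12.7,"y":-14.9},{"gripper":1,"x":-16.8,"y":-18},{"gripper":1,"x":-20.9,"y":-21.1},{"gripper":1,"x":-25,"y":-24.3},{"gripper":1,"x":-29,"y":-27.5},{"gripper":1,"x":-33,"y":-30.6},{"gripper":1,"x":-33,"y":-30.6},{"gripper":1,"x":-33,"y":-30.6}]' 40
```

```text
$[0]: bad value
```

```bash
python3 -m pendant '[{"gripper":1.0,"x":-4.0,"y":-6.3,"z":0.0,"twist":0.0},{"gripper":1.0,"x":-8.2,"y":-12.5,"z":0.0,"twist":0.0}]' 40
```

```text
time: 1.07
position: [0.2029, 0.4656, 0.4043]
eef_rot: [0.159, 0.987, 0.0, 0.0]
force: [1.5, -0.5, 1.5]
opening: 0.0635
```

```bash
python3 -m pendant '[{"gripper":1,"x":-1.8,"y":-2.8,"z":0,"twist":0},{"gripper":1,"x":-3.7,"y":-5.7,"z":0,"twist":0},{"gripper":1,"x":-7.3,"y":-8.3,"z":0,"twist":0},{"gripper":1,"x":-10.8,"y":-10.8,"z":0,"twist":0},{"gripper":1,"x":-14.4,"y":-13.4,"z":0,"twist":0},{"gripper":1,"x":-18,"y":-16,"z":0,"twist":0},{"gripper":1,"x":-21.5,"y":-18.5,"z":0,"twist":0},{"gripper":1,"x":-25.1,"y":-21.1,"z":0,"twist":6},{"gripper":1,"x":-28.7,"y":-23.7,"z":0,"twist":12},{"gripper":1,"x":-30.8,"y":-27.4,"z":0,"twist":18},{"gripper":1,"x":-32.9,"y":-31.1,"z":0,"twist":24},{"gripper":1,"x":-35,"y":-34.8,"z":0,"twist":30},{"gripper":1,"x":-37.1,"y":-38.5,"z":0,"twist":36},{"gripper":1,"x":-39.2,"y":-42.2,"z":0,"twist":42},{"gripper":1,"x":-41.3,"y":-45.9,"z":0,"twist":48},{"gripper":1,"x":-41.3,"y":-45.9,"z":0,"twist":54},{"gripper":1,"x":-41.3,"y":-45.9,"z":0,"twist":60},{"gripper":1,"x":-41.3,"y":-45.9,"z":0,"twist":62.5}]'
```

```text
time: 2.57
position: [0.4498, -0.1032, 0.4047]
eef_rot: [0.652, 0.758, 0.0, 0.0]
force: [0.0, -0.7, 0.1]
opening: 0.0001
```

```bash
python3 -m pendant '[{"gripper":1,"x":-3.5,"y":0.8,"z":0,"twist":-0.6},{"gripper":1,"x":-7,"y":1.5,"z":0,"twist":-0.6},{"gripper":1,"x":-10.5,"y":2.3,"z":0,"twist":-0.6},{"gripper":1,"x":-14,"y":3,"z":0,"twist":-0.6},{"gripper":1,"x":-17.4,"y":3.8,"z":0,"twist":-0.6},{"gripper":1,"x":-20.8,"y":4.5,"z":0,"twist":-0.6},{"gripper":1,"x":-20.8,"y":4.5,"z":3.5,"twist":-0.6},{"gripper":1,"x":-20.8,"y":4.5,"z":7,"twist":-0.6},{"gripper":1,"x":-20.8,"y":4.5,"z":10.5,"twist":-0.6},{"gripper":1,"x":-20.8,"y":4.5,"z":14,"twist":-0.6},{"gripper":1,"x":-20.8,"y":4.5,"z":16.5,"twist":-0.6},{"gripper":1,"x":-20.8,"y":4.5,"z":18.5,"twist":-0.6},{"gripper":1,"x":-20.8,"y":4.5,"z":18.5,"twist":-0.6}]'
cat > look.py <<'E'
import sys,cv2,pickle;from rig import bot
k=sys.argv[1];d={}
W={'scene':(235,130,100,75),'top':(260,140,100,75)}
for n in W:
    p=bot.snapshot(n);d[n]=p;u,v,w,h=W[n]
    cv2.imwrite(f'pics/{n}{k}.png',cv2.resize(p['img'][v:v+h,u:u+w],None,fx=8,fy=8,interpolation=cv2.INTER_CUBIC))
pickle.dump(d,open(f'd{k}.pkl','wb'))
s=bot.observe();print(s['time'],s['position'],s['eef_rot'],s['joints'].round(2))
E
python3 look.py 1
```

```text
time: 3.65
position: [0.5249, -0.2985, 0.2152]
eef_rot: [0.645, 0.764, -0.001, -0.004]
force: [-0.8, 0.1, -0.3]
opening: 0.0
3.75 [ 0.52663536 -0.29953312  0.21924461] [ 6.45055857e-01  7.64134917e-01 -9.96755588e-05 -8.72465761e-04] [-0.59  0.53  1.66  0.    0.95 -0.76]
```

```bash
true
```

```text
(no output)
```

View pics/scene1.png

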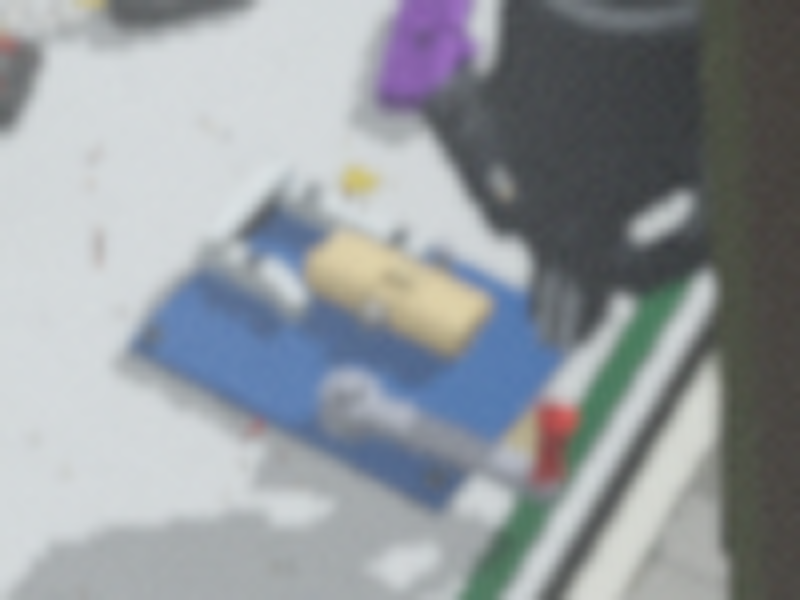

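View pics/top1.png

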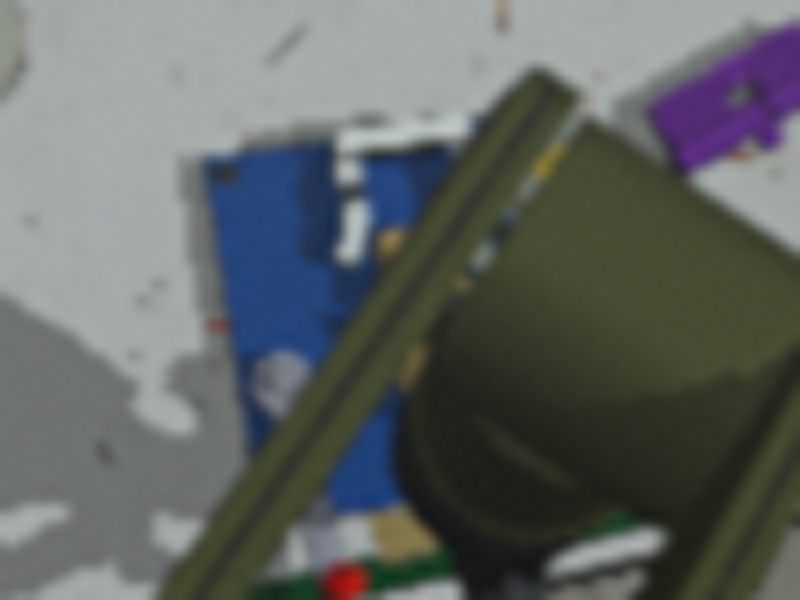

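```bash
python3 - <<'E'
import pickle
from h import *
d=pickle.load(open('d1.pkl','rb'))
p=d['scene']
# finger corner: tip box, jig axes
c,s=np.cos(.16),np.sin(.16)
R=np.array([[c,-s],[s,c]])
for dx,dy in((14.5,11),(14.5,-11),(-14.5,11),(-14.5,-11)):
    X=np.r_[[.5266,-.2995]+R@[dx/1e3,dy/1e3],.046]
    print(dx,dy,((proj(p,X)[0]-[235,130]+.5)*8).round())
C=cloud(p)
for u,v in((555,310),(570,325),(545,290),(560,300)):
    print(C[int(130+v/8),int(235+u/8)])
E
```

```text
14.5 11 [517. 324.]
14.5 -11 [548. 288.]
-14.5 11 [588. 359.]
-14.5 -11 [618. 322.]
[ 0.52151359 -0.28262499  0.0706054 ]
[ 0.51604029 -0.28589555  0.0639475 ]
[ 0.52623244 -0.28330086  0.07475962]
[ 0.52160549 -0.28706407  0.07123842]
```

```bash
python3 -m pendant '[{"gripper":1,"x":-0.1,"y":0,"z":1.6,"twist":0},{"gripper":1,"x":-0.1,"y":0,"z":3.2,"twist":0},{"gripper":1,"x":-0.1,"y":0,"z":3.2,"twist":0},{"gripper":1,"x":-0.1,"y":0,"z":3.2,"twist":0}]'; python3 look.py 2
```

```text
time: 4.08
position: [0.5273, -0.3008, 0.189]
eef_rot: [0.645, 0.764, 0.0, 0.001]
force: [0.7, -0.6, 0.9]
opening: 0.0001
4.1833 [ 0.52760549 -0.30096356  0.18959481] [6.45000197e-01 7.64180757e-01 1.75235968e-04 1.57688204e-03] [-0.59  0.57  1.68 -0.    0.88 -0.76]
```

View pics/scene2.png

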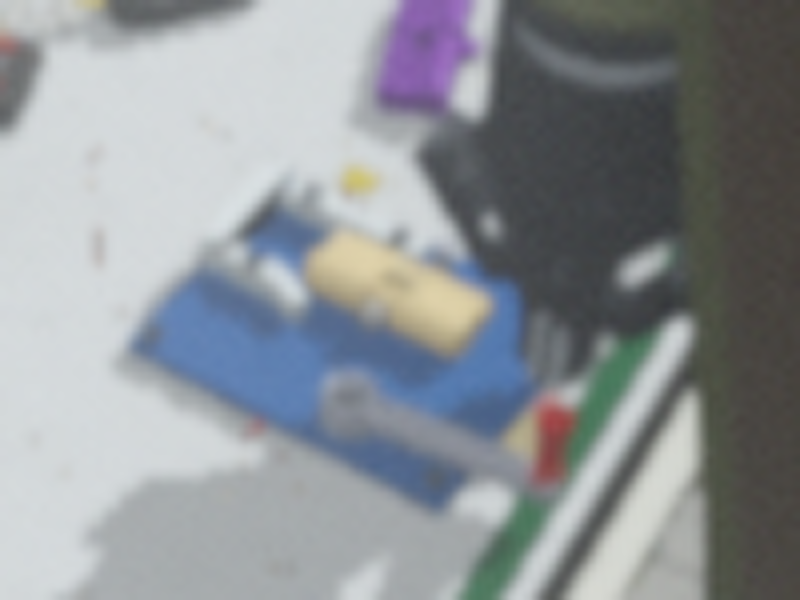

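```bash
python3 -m pendant '[{"gripper":1,"x":-0.15,"y":0.4,"z":0.3,"twist":0},{"gripper":1,"x":-0.15,"y":0.9,"z":0.3,"twist":0},{"gripper":1,"x":-0.15,"y":1.3,"z":0.3,"twist":0},{"gripper":1,"x":-0.15,"y":1.6,"z":0.3,"twist":0},{"gripper":1,"x":-0.15,"y":1.9,"z":0.3,"twist":0},{"gripper":1,"x":-0.15,"y":2.2,"z":0.3,"twist":0},{"gripper":1,"x":-0.15,"y":2.5,"z":0.3,"twist":0},{"gripper":1,"x":-0.15,"y":2.8,"z":0.3,"twist":0},{"gripper":1,"x":-0.15,"y":3.1,"z":0.3,"twist":0},{"gripper":1,"x":-0.15,"y":3.1,"z":0.3,"twist":0}]'; python3 look.py 3
```

```text
time: 5.02
position: [0.5581, -0.2967, 0.1846]
eef_rot: [0.645, 0.764, 0.0, 0.0]
force: [-1.3, 0.9, 0.3]
opening: 0.0001
5.1167 [ 0.55794257 -0.29678107  0.18460906] [6.45050684e-01 7.64139730e-01 1.68707737e-04 2.43813099e-04] [-0.56  0.61  1.62  0.    0.91 -0.72]
```

View pics/scene3.png

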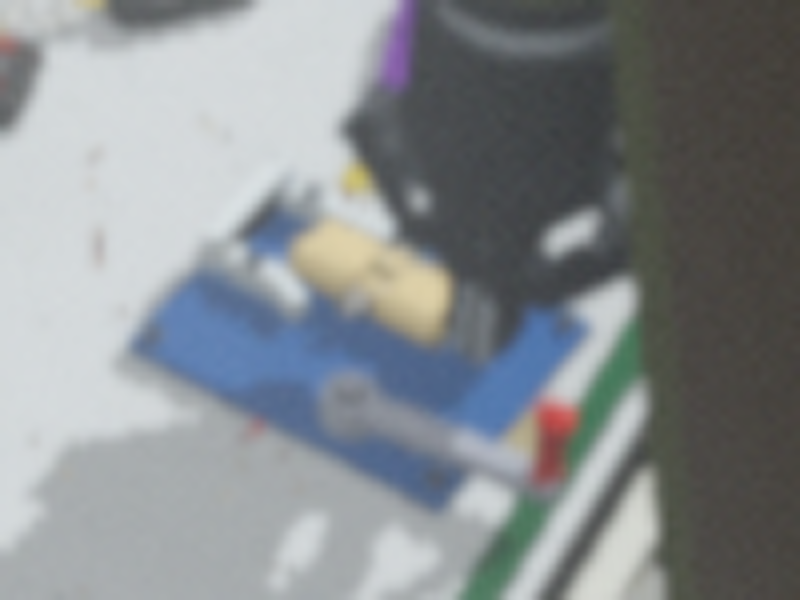

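```bash
python3 -m pendant '[{"gripper":1,"x":0,"y":0.3,"z":0,"twist":0},{"gripper":1,"x":0,"y":0.6,"z":0,"twist":0},{"gripper":1,"x":0,"y":0.9,"z":0,"twist":0},{"gripper":1,"x":0,"y":1.2,"z":0,"twist":0},{"gripper":1,"x":0,"y":1.5,"z":0,"twist":0},{"gripper":1,"x":0,"y":1.5,"z":0,"twist":0}]'; python3 -m pendant '[{"gripper":1,"x":0,"y":0.15,"z":0,"twist":0},{"gripper":1,"x":0,"y":0.2,"z":0,"twist":0}]'; python3 look.py 4
```

```text
time: 5.62
position: [0.5733, -0.2943, 0.1847]
eef_rot: [0.645, 0.764, 0.0, 0.001]
force: [0.7, 0.0, 0.6]
opening: -0.0002
time: 5.78
position: [0.5745, -0.2939, 0.1847]
eef_rot: [0.645, 0.764, -0.0, -0.0]
force: [-1.6, -0.2, -0.9]
opening: 0.0001
5.8833 [ 0.57441756 -0.29393105  0.18471188] [ 6.45001929e-01  7.64180941e-01 -3.16410924e-05 -9.19954972e-06] [-0.54  0.62  1.59 -0.    0.93 -0.71]
```

View pics/scene4.png

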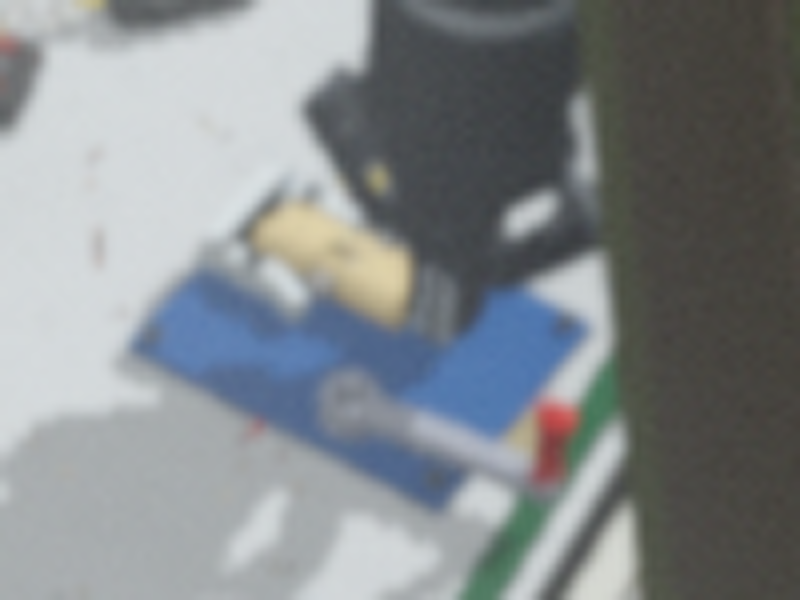

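```bash
for i in 1; do python3 -m pendant '[{"gripper":1,"x":0,"y":0.1,"z":0,"twist":0},{"gripper":1,"x":0,"y":0.2,"z":0,"twist":0},{"gripper":1,"x":0,"y":0.2,"z":0,"twist":0}]'; python3 -m pendant '[{"gripper":1,"x":0,"y":0.1,"z":0,"twist":0},{"gripper":1,"x":0,"y":0.1,"z":0,"twist":0}]';  python3 -m pendant '[{"gripper":1,"x":0,"y":0.1,"z":0,"twist":0},{"gripper":1,"x":0,"y":0.1,"z":0,"twist":0}]'; done
```

```text
time: 6.13
position: [0.5764, -0.2936, 0.1847]
eef_rot: [0.645, 0.764, 0.0, 0.0]
force: [-1.1, 0.8, -0.1]
opening: -0.0004
time: 6.3
position: [0.5775, -0.2934, 0.1847]
eef_rot: [0.645, 0.764, 0.0, 0.0]
force: [-1.1, 0.6, -0.6]
opening: -0.0002
time: 6.47
position: [0.5785, -0.2933, 0.1847]
eef_rot: [0.645, 0.764, 0.0, 0.0]
force: [-0.9, 0.3, 0.1]
opening: -0.0001
```

```bash
python3 -m pendant '[{"gripper":1,"x":0,"y":0.1,"z":0,"twist":0},{"gripper":1,"x":0,"y":0.1,"z":0,"twist":0}]'; python3 -m pendant '[{"gripper":1,"x":0,"y":0.1,"z":0,"twist":0},{"gripper":1,"x":0,"y":0.1,"z":0,"twist":0}]';  python3 look.py 5
```

```text
time: 6.63
position: [0.5792, -0.2931, 0.1847]
eef_rot: [0.645, 0.764, -0.0, -0.0]
force: [-2.5, -0.8, 0.6]
opening: -0.0004
time: 6.8
position: [0.5796, -0.293, 0.1847]
eef_rot: [0.645, 0.764, -0.001, -0.001]
force: [-5.1, -1.8, 1.5]
opening: -0.0004
6.9 [ 0.57952918 -0.29307535  0.18464412] [ 6.44979507e-01  7.64199170e-01 -6.30199157e-04 -8.16096181e-04] [-0.53  0.62  1.58 -0.    0.94 -0.7 ]
```

View pics/scene5.png

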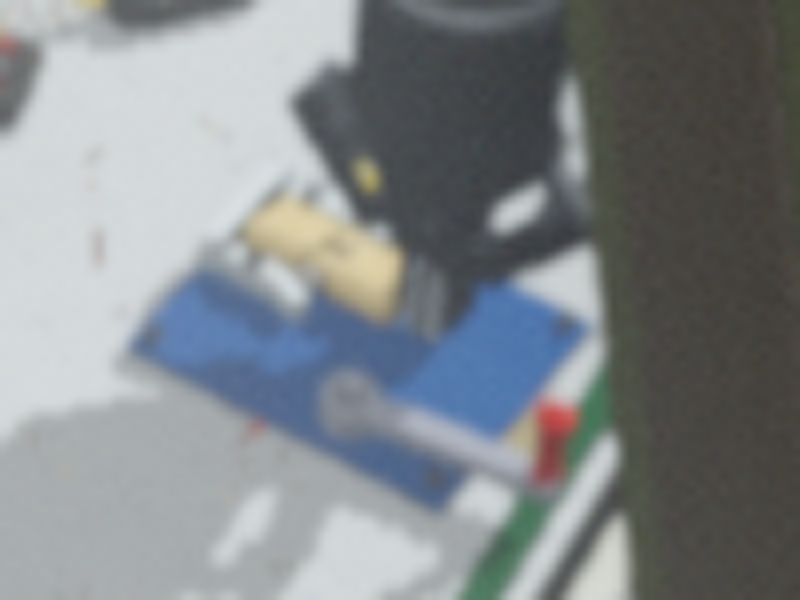

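View pics/top5.png

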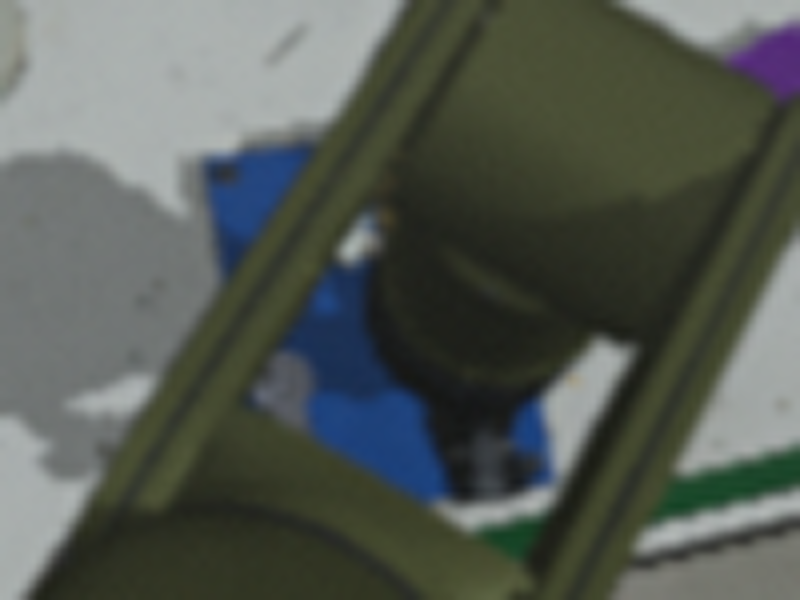

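```bash
python3 -m pendant '[{"gripper":1,"x":0,"y":0.1,"z":0,"twist":0},{"gripper":1,"x":0,"y":0.2,"z":0,"twist":0},{"gripper":1,"x":0,"y":0.2,"z":0,"twist":0}]'
```

```text
time: 7.15
position: [0.5803, -0.2929, 0.1846]
eef_rot: [0.645, 0.764, -0.002, -0.002]
force: [-8.8, -3.1, 4.4]
opening: -0.0002
```

```bash
python3 -m pendant '[{"gripper":1,"x":0,"y":-1,"z":0,"twist":0},{"gripper":1,"x":0,"y":-2,"z":0,"twist":0},{"gripper":1,"x":0,"y":-3.5,"z":0,"twist":0},{"gripper":1,"x":0,"y":-3.5,"z":-3,"twist":7},{"gripper":1,"x":0,"y":-3.5,"z":-6,"twist":14},{"gripper":1,"x":0,"y":-3.5,"z":-9,"twist":21},{"gripper":1,"x":2,"y":-3.5,"z":-9,"twist":28},{"gripper":1,"x":5,"y":-4,"z":-9,"twist":35},{"gripper":1,"x":8,"y":-5,"z":-9,"twist":42},{"gripper":1,"x":9,"y":-6,"z":-9,"twist":49},{"gripper":1,"x":9,"y":-7,"z":-9,"twist":56},{"gripper":1,"x":9,"y":-8,"z":-9,"twist":63},{"gripper":1,"x":9,"y":-8,"z":-9,"twist":70},{"gripper":1,"x":9,"y":-8,"z":-9,"twist":77},{"gripper":1,"x":9,"y":-8,"z":-9,"twist":84},{"gripper":1,"x":9,"y":-8,"z":-9,"twist":84}]'; python3 look.py 6
python3 - <<'E'
import pickle
from h import *
d=pickle.load(open('d6.pkl','rb'))['top']
hsv=cv2.cvtColor(d['img'],cv2.COLOR_BGR2HSV)
m=((hsv[...,0]<8)|(hsv[...,0]>172))&(hsv[...,1]>140)&(hsv[...,2]>80)
m[:195]=0;m[225:]=0;m[:,:285]=0;m[:,320:]=0
print(m.sum(),np.argwhere(m)[:,::-1].mean(0) if m.any() else 0)
E
```

```text
time: 8.48
position: [0.4882, -0.2173, 0.275]
eef_rot: [0.991, 0.135, 0.001, 0.0]
force: [0.6, 0.8, 0.3]
opening: 0.0002
8.5833 [ 0.48830071 -0.21734     0.27485173] [9.90453552e-01 1.37845686e-01 5.55978214e-04 1.34853189e-04] [-0.5   0.39  1.76  0.    0.99  0.8 ]
0 0
```

View pics/scene6.png

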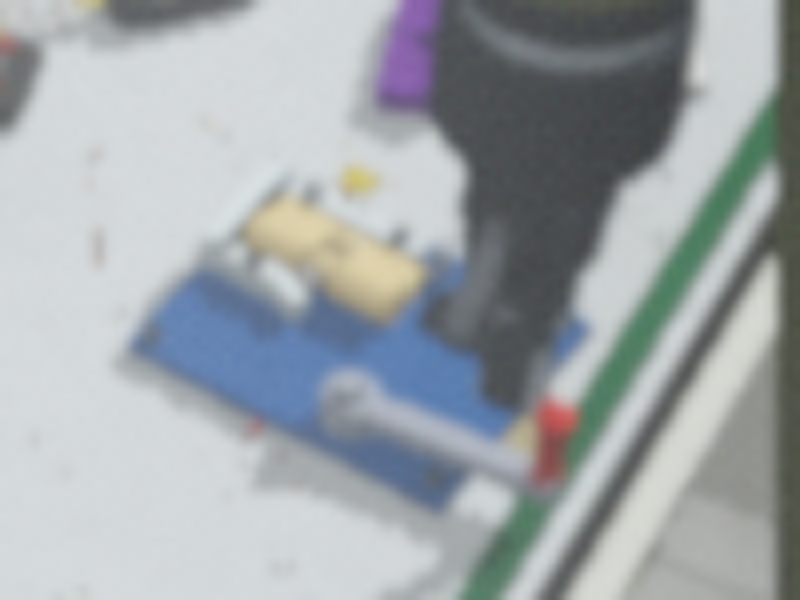

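View pics/top6.png

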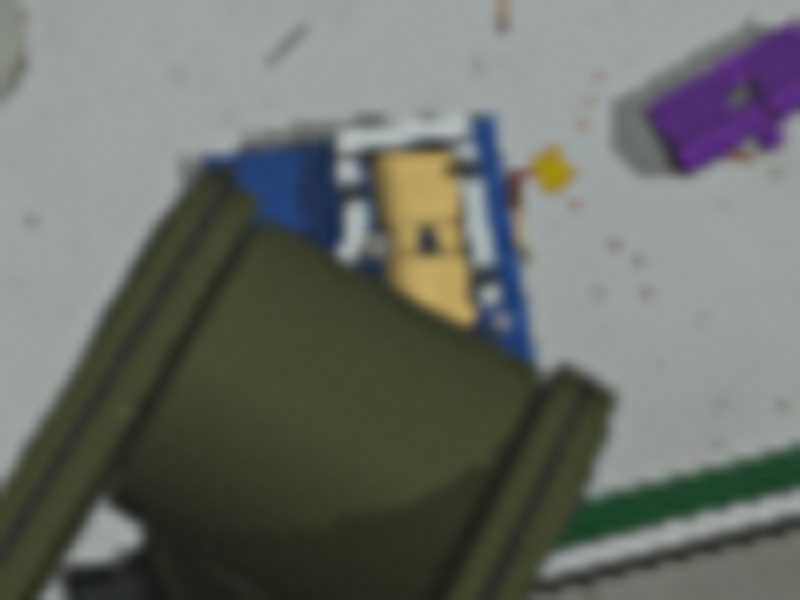

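```bash
cat > rows.py <<'E'
import numpy as np,sys
def rows(pos,ang_x,seq,J=(.5956,-.273),yaw=.16):
    # seq: (q, offset m, tcp z); ang_x: world angle of tool x
    c,s=np.cos(yaw),np.sin(yaw);R=np.array([[c,-s],[s,c]])
    tx=np.array([np.cos(ang_x),np.sin(ang_x)]);ty=np.array([np.sin(ang_x),-np.cos(ang_x)])
    for q,o,z in seq:
        a=np.array([-np.sin(q),-np.cos(q)]);t=np.array([np.cos(q),-np.sin(q)])
        P=np.array(J)+R@([-.020,.040]+.078*a-t*o)
        D=P-pos[:2]
        tw=-((yaw-q+np.pi/2)-ang_x)
        print('q%.2f x %.2f y %.2f z %.2f tw %.1f  world %s'%(q,D@tx*100,D@ty*100,(pos[2]-z)*100,np.degrees(tw),P.round(4)))
E
python3 - <<'E'
from rows import *
print('down');rows([.4883,-.2173,.2749],np.radians(15.85),[(1.474,.036,.2749),(1.474,.036,.206)]+[(1.474,o,.206) for o in(.025,.019)]+[(q,.019,.206) for q in np.arange(1.4,-.01,-.1)])
E
```

```text
down
q1.47 x -0.45 y 0.33 z 0.00 tw 1.1  world [ 0.4849 -0.2217]
q1.47 x -0.45 y 0.33 z 6.89 tw 1.1  world [ 0.4849 -0.2217]
q1.47 x -0.47 y 1.43 z 6.89 tw 1.1  world [ 0.4877 -0.2323]
q1.47 x -0.48 y 2.03 z 6.89 tw 1.1  world [ 0.4892 -0.2381]
q1.40 x -0.61 y 2.61 z 6.89 tw -3.1  world [ 0.4895 -0.2441]
q1.30 x -0.72 y 3.40 z 6.89 tw -8.8  world [ 0.4907 -0.252 ]
q1.20 x -0.75 y 4.21 z 6.89 tw -14.6  world [ 0.4926 -0.2598]
q1.10 x -0.70 y 5.01 z 6.89 tw -20.3  world [ 0.4953 -0.2674]
q1.00 x -0.56 y 5.80 z 6.89 tw -26.0  world [ 0.4987 -0.2746]
q0.90 x -0.35 y 6.57 z 6.89 tw -31.8  world [ 0.5029 -0.2815]
q0.80 x -0.07 y 7.32 z 6.89 tw -37.5  world [ 0.5077 -0.2879]
q0.70 x 0.29 y 8.04 z 6.89 tw -43.2  world [ 0.5131 -0.2938]
q0.60 x 0.72 y 8.72 z 6.89 tw -48.9  world [ 0.5191 -0.2992]
q0.50 x 1.22 y 9.35 z 6.89 tw -54.7  world [ 0.5256 -0.3039]
q0.40 x 1.77 y 9.93 z 6.89 tw -60.4  world [ 0.5325 -0.3079]
q0.30 x 2.39 y 10.45 z 6.89 tw -66.1  world [ 0.5398 -0.3113]
q0.20 x 3.05 y 10.90 z 6.89 tw -71.9  world [ 0.5474 -0.3139]
q0.10 x 3.75 y 11.29 z 6.89 tw -77.6  world [ 0.5552 -0.3157]
q-0.00 x 4.49 y 11.61 z 6.89 tw -83.3  world [ 0.5632 -0.3167]
```

```bash
python3 -m pendant '[{"gripper":1,"x":-0.5,"y":0.3,"z":0,"twist":1},{"gripper":1,"x":-0.5,"y":0.3,"z":2.5,"twist":1},{"gripper":1,"x":-0.5,"y":0.3,"z":5,"twist":1},{"gripper":1,"x":-0.5,"y":0.3,"z":6.9,"twist":1},{"gripper":1,"x":-0.5,"y":0.3,"z":6.9,"twist":1},{"gripper":1,"x":-0.5,"y":0.3,"z":6.9,"twist":1}]'; python3 look.py 7
```

```text
time: 9.08
position: [0.4838, -0.2215, 0.2049]
eef_rot: [0.992, 0.128, -0.001, -0.001]
force: [-0.0, 0.1, 0.2]
opening: -0.0003
9.1833 [ 0.48476873 -0.2219958   0.2065403 ] [9.91800648e-01 1.27792438e-01 6.00175594e-04 4.55797873e-04] [-0.51  0.48  1.83 -0.    0.83  0.81]
```

View pics/scene7.png

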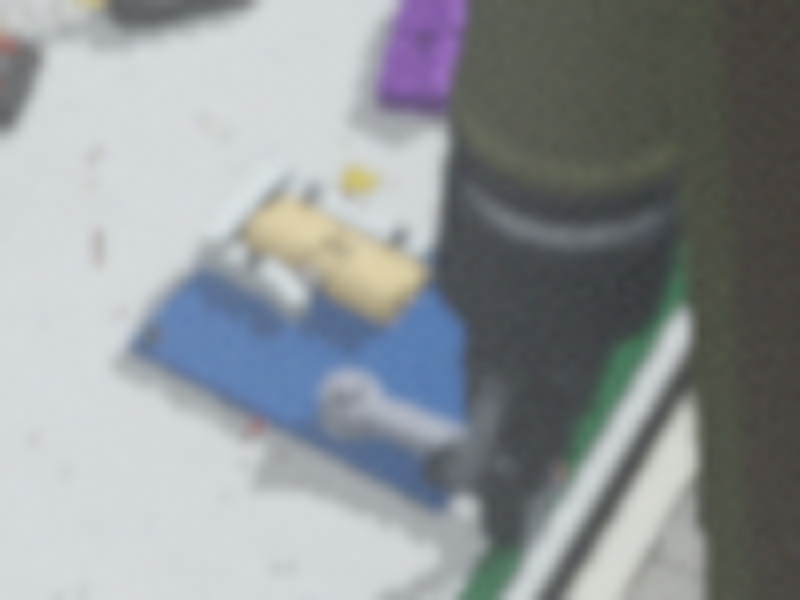

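```bash
python3 - <<'E'
from rows import *
rows([.4848,-.2220,.2065],np.radians(14.68),[(1.474,o,.206) for o in(.028,.022,.019)]+[(q,.019,.206) for q in np.arange(1.4,-.01,-.1)])
E
```

```text
q1.47 x 0.02 y 0.77 z 0.05 tw -0.0  world [ 0.4869 -0.2294]
q1.47 x 0.02 y 1.37 z 0.05 tw -0.0  world [ 0.4885 -0.2352]
q1.47 x 0.02 y 1.67 z 0.05 tw -0.0  world [ 0.4892 -0.2381]
q1.40 x -0.10 y 2.25 z 0.05 tw -4.3  world [ 0.4895 -0.2441]
q1.30 x -0.19 y 3.05 z 0.05 tw -10.0  world [ 0.4907 -0.252 ]
q1.20 x -0.20 y 3.85 z 0.05 tw -15.7  world [ 0.4926 -0.2598]
q1.10 x -0.13 y 4.65 z 0.05 tw -21.5  world [ 0.4953 -0.2674]
q1.00 x 0.01 y 5.44 z 0.05 tw -27.2  world [ 0.4987 -0.2746]
q0.90 x 0.24 y 6.21 z 0.05 tw -32.9  world [ 0.5029 -0.2815]
q0.80 x 0.54 y 6.96 z 0.05 tw -38.7  world [ 0.5077 -0.2879]
q0.70 x 0.92 y 7.67 z 0.05 tw -44.4  world [ 0.5131 -0.2938]
q0.60 x 1.36 y 8.33 z 0.05 tw -50.1  world [ 0.5191 -0.2992]
q0.50 x 1.87 y 8.96 z 0.05 tw -55.8  world [ 0.5256 -0.3039]
q0.40 x 2.43 y 9.52 z 0.05 tw -61.6  world [ 0.5325 -0.3079]
q0.30 x 3.06 y 10.03 z 0.05 tw -67.3  world [ 0.5398 -0.3113]
q0.20 x 3.73 y 10.47 z 0.05 tw -73.0  world [ 0.5474 -0.3139]
q0.10 x 4.44 y 10.85 z 0.05 tw -78.8  world [ 0.5552 -0.3157]
q-0.00 x 5.18 y 11.15 z 0.05 tw -84.5  world [ 0.5632 -0.3167]
```

```bash
python3 -m pendant '[{"gripper":1,"x":0,"y":0.7,"z":0,"twist":0},{"gripper":1,"x":0,"y":1.2,"z":0,"twist":0},{"gripper":1,"x":0,"y":1.7,"z":0,"twist":0},{"gripper":1,"x":-0.1,"y":2.25,"z":0,"twist":-4.3},{"gripper":1,"x":-0.15,"y":2.6,"z":0,"twist":-7},{"gripper":1,"x":-0.2,"y":3.05,"z":0,"twist":-10},{"gripper":1,"x":-0.2,"y":3.45,"z":0,"twist":-13},{"gripper":1,"x":-0.2,"y":3.85,"z":0,"twist":-15.7},{"gripper":1,"x":-0.2,"y":3.85,"z":0,"twist":-15.7}]'; python3 look.py 8
```

```text
time: 9.93
position: [0.4926, -0.2604, 0.2063]
eef_rot: [0.965, 0.262, 0.001, 0.001]
force: [-0.1, 0.2, -0.5]
opening: -0.0002
10.0333 [ 0.49235755 -0.25986654  0.20611651] [9.65337800e-01 2.61003030e-01 3.89644280e-04 4.44479568e-04] [-0.56  0.5   1.78 -0.    0.86  0.48]
```

View pics/scene8.png

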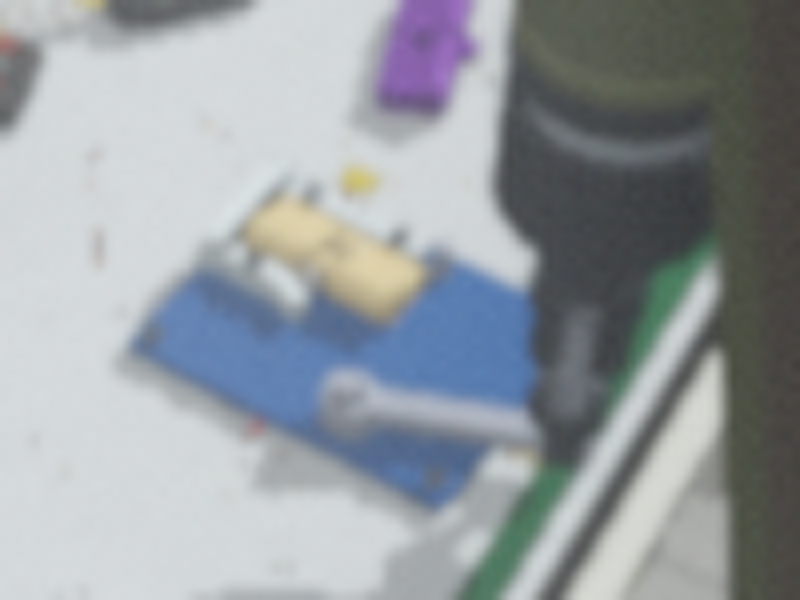

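```bash
python3 - <<'E'
from rows import *
rows([.4925,-.2599,.2061],np.radians(30.35),[(q,.019,.206) for q in np.arange(1.2,-.06,-.05)])
E
```

```text
q1.20 x 0.01 y -0.00 z 0.01 tw -0.1  world [ 0.4926 -0.2598]
q1.15 x -0.07 y 0.39 z 0.01 tw -2.9  world [ 0.4938 -0.2636]
q1.10 x -0.14 y 0.78 z 0.01 tw -5.8  world [ 0.4953 -0.2674]
q1.05 x -0.18 y 1.18 z 0.01 tw -8.7  world [ 0.4969 -0.271 ]
q1.00 x -0.21 y 1.58 z 0.01 tw -11.5  world [ 0.4987 -0.2746]
q0.95 x -0.21 y 1.99 z 0.01 tw -14.4  world [ 0.5007 -0.2781]
q0.90 x -0.20 y 2.39 z 0.01 tw -17.3  world [ 0.5029 -0.2815]
q0.85 x -0.16 y 2.79 z 0.01 tw -20.1  world [ 0.5052 -0.2848]
q0.80 x -0.11 y 3.18 z 0.01 tw -23.0  world [ 0.5077 -0.2879]
q0.75 x -0.03 y 3.58 z 0.01 tw -25.8  world [ 0.5103 -0.2909]
q0.70 x 0.06 y 3.97 z 0.01 tw -28.7  world [ 0.5131 -0.2938]
q0.65 x 0.18 y 4.35 z 0.01 tw -31.6  world [ 0.516  -0.2966]
q0.60 x 0.31 y 4.73 z 0.01 tw -34.4  world [ 0.5191 -0.2992]
q0.55 x 0.46 y 5.10 z 0.01 tw -37.3  world [ 0.5223 -0.3016]
q0.50 x 0.63 y 5.47 z 0.01 tw -40.2  world [ 0.5256 -0.3039]
q0.45 x 0.82 y 5.82 z 0.01 tw -43.0  world [ 0.529 -0.306]
q0.40 x 1.02 y 6.17 z 0.01 tw -45.9  world [ 0.5325 -0.3079]
q0.35 x 1.25 y 6.50 z 0.01 tw -48.8  world [ 0.5361 -0.3097]
q0.30 x 1.48 y 6.82 z 0.01 tw -51.6  world [ 0.5398 -0.3113]
q0.25 x 1.74 y 7.13 z 0.01 tw -54.5  world [ 0.5435 -0.3127]
q0.20 x 2.01 y 7.43 z 0.01 tw -57.4  world [ 0.5474 -0.3139]
q0.15 x 2.29 y 7.71 z 0.01 tw -60.2  world [ 0.5513 -0.3149]
q0.10 x 2.59 y 7.98 z 0.01 tw -63.1  world [ 0.5552 -0.3157]
q0.05 x 2.90 y 8.24 z 0.01 tw -66.0  world [ 0.5592 -0.3163]
q-0.00 x 3.23 y 8.47 z 0.01 tw -68.8  world [ 0.5632 -0.3167]
q-0.05 x 3.56 y 8.70 z 0.01 tw -71.7  world [ 0.5672 -0.3169]
```

```bash
python3 -m pendant '[{"gripper":1,"x":-0.07,"y":0.4,"z":0,"twist":-2.9},{"gripper":1,"x":-0.14,"y":0.8,"z":0,"twist":-5.8},{"gripper":1,"x":-0.18,"y":1.2,"z":0,"twist":-8.7},{"gripper":1,"x":-0.2,"y":1.6,"z":0,"twist":-11.5},{"gripper":1,"x":-0.2,"y":2,"z":0,"twist":-14.4},{"gripper":1,"x":-0.2,"y":2.4,"z":0,"twist":-17.3},{"gripper":1,"x":-0.16,"y":2.8,"z":0,"twist":-20},{"gripper":1,"x":-0.1,"y":3.2,"z":0,"twist":-23},{"gripper":1,"x":-0.03,"y":3.6,"z":0,"twist":-26},{"gripper":1,"x":0.06,"y":3.97,"z":0,"twist":-28.7},{"gripper":1,"x":0.18,"y":4.35,"z":0,"twist":-31.6},{"gripper":1,"x":0.3,"y":4.73,"z":0,"twist":-34.4},{"gripper":1,"x":0.3,"y":4.73,"z":0,"twist":-34.4}]'; python3 look.py 9
```

```text
time: 11.12
position: [0.5189, -0.299, 0.2058]
eef_rot: [0.844, 0.536, -0.0, 0.0]
force: [-0.6, 0.7, -0.7]
opening: 0.0001
11.2167 [ 0.51866715 -0.29861239  0.20578118] [8.45086187e-01 5.34630067e-01 1.13778400e-04 1.24831159e-04] [-0.59  0.54  1.69  0.    0.91 -0.15]
```

View pics/scene9.png

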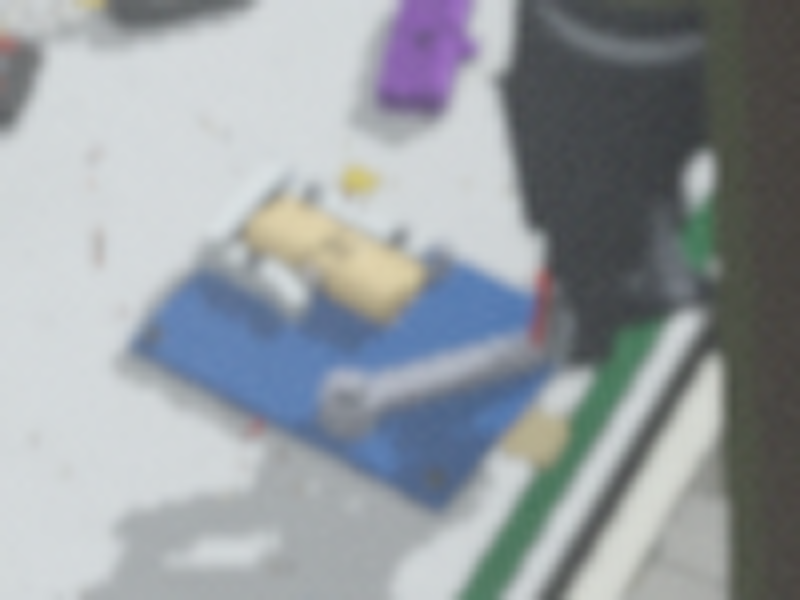

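```bash
python3 - <<'E'
from rows import *
rows([.5189,-.2990,.2058],np.radians(64.7),[(q,.019,.2058) for q in np.arange(.6,-.11,-.05)])
E
```

```text
q0.60 x -0.01 y 0.02 z 0.00 tw -0.1  world [ 0.5191 -0.2992]
q0.55 x -0.09 y 0.42 z 0.00 tw -3.0  world [ 0.5223 -0.3016]
q0.50 x -0.16 y 0.81 z 0.00 tw -5.8  world [ 0.5256 -0.3039]
q0.45 x -0.20 y 1.21 z 0.00 tw -8.7  world [ 0.529 -0.306]
q0.40 x -0.23 y 1.61 z 0.00 tw -11.5  world [ 0.5325 -0.3079]
q0.35 x -0.23 y 2.01 z 0.00 tw -14.4  world [ 0.5361 -0.3097]
q0.30 x -0.22 y 2.41 z 0.00 tw -17.3  world [ 0.5398 -0.3113]
q0.25 x -0.18 y 2.81 z 0.00 tw -20.1  world [ 0.5435 -0.3127]
q0.20 x -0.13 y 3.21 z 0.00 tw -23.0  world [ 0.5474 -0.3139]
q0.15 x -0.05 y 3.60 z 0.00 tw -25.9  world [ 0.5513 -0.3149]
q0.10 x 0.04 y 3.99 z 0.00 tw -28.7  world [ 0.5552 -0.3157]
q0.05 x 0.16 y 4.38 z 0.00 tw -31.6  world [ 0.5592 -0.3163]
q-0.00 x 0.29 y 4.76 z 0.00 tw -34.5  world [ 0.5632 -0.3167]
q-0.05 x 0.44 y 5.13 z 0.00 tw -37.3  world [ 0.5672 -0.3169]
q-0.10 x 0.61 y 5.49 z 0.00 tw -40.2  world [ 0.5712 -0.317 ]
```

```bash
python3 -m pendant '[{"gripper":1,"x":-0.1,"y":0.4,"z":0,"twist":-3},{"gripper":1,"x":-0.16,"y":0.8,"z":0,"twist":-5.8},{"gripper":1,"x":-0.2,"y":1.2,"z":0,"twist":-8.7},{"gripper":1,"x":-0.23,"y":1.6,"z":0,"twist":-11.5},{"gripper":1,"x":-0.23,"y":2,"z":0,"twist":-14.4},{"gripper":1,"x":-0.22,"y":2.4,"z":0,"twist":-17.3},{"gripper":1,"x":-0.18,"y":2.8,"z":0,"twist":-20},{"gripper":1,"x":-0.13,"y":3.2,"z":0,"twist":-23},{"gripper":1,"x":-0.05,"y":3.6,"z":0,"twist":-26},{"gripper":1,"x":0,"y":3.8,"z":0,"twist":-27.3},{"gripper":1,"x":0,"y":3.8,"z":0,"twist":-27.3}]'; python3 look.py 10
```

```text
time: 12.13
position: [0.5532, -0.3148, 0.2058]
eef_rot: [0.695, 0.719, -0.0, 0.0]
force: [0.5, -0.6, 0.5]
opening: -0.0002
12.2333 [ 0.55297088 -0.31456203  0.20572341] [ 6.94907269e-01  7.19099339e-01  1.65049178e-04 -3.34383858e-05] [-0.58  0.58  1.6   0.    0.96 -0.62]
```

View pics/scene10.png

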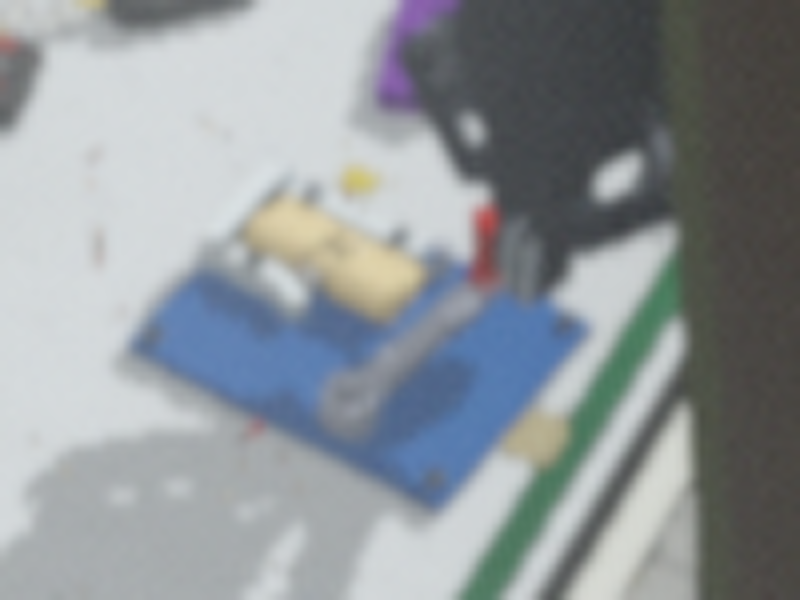

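```bash
python3 -m pendant '[{"gripper":1,"x":-0.03,"y":0.3,"z":0,"twist":-2},{"gripper":1,"x":-0.05,"y":0.5,"z":0,"twist":-4},{"gripper":1,"x":-0.05,"y":0.7,"z":0,"twist":-5.5},{"gripper":1,"x":-0.05,"y":0.8,"z":0,"twist":-7},{"gripper":1,"x":-0.05,"y":0.8,"z":0,"twist":-7}]'; python3 -m pendant '[{"gripper":1,"x":0,"y":0.15,"z":0,"twist":0},{"gripper":1,"x":0,"y":0.15,"z":0,"twist":0}]';python3 -m pendant '[{"gripper":1,"x":0,"y":0.15,"z":0,"twist":0},{"gripper":1,"x":0,"y":0.15,"z":0,"twist":0}]'
```

```text
time: 12.65
position: [0.561, -0.315, 0.2058]
eef_rot: [0.649, 0.761, -0.0, 0.0]
force: [-0.3, -0.6, 0.0]
opening: -0.0003
time: 12.82
position: [0.5626, -0.3147, 0.2057]
eef_rot: [0.649, 0.76, 0.0, 0.0]
force: [-0.3, -0.7, -0.5]
opening: -0.0001
time: 12.98
position: [0.5633, -0.3146, 0.2056]
eef_rot: [0.649, 0.761, -0.001, -0.001]
force: [-2.9, -1.5, 0.9]
opening: 0.0001
```

```bash
python3 -m pendant '[{"gripper":1,"x":0,"y":0.15,"z":0,"twist":0},{"gripper":1,"x":0,"y":0.15,"z":0,"twist":0}]';python3 -m pendant '[{"gripper":1,"x":0,"y":0.1,"z":0,"twist":0},{"gripper":1,"x":0,"y":0.1,"z":0,"twist":0}]'; python3 look.py 11
```

```text
time: 13.15
position: [0.5639, -0.3145, 0.2056]
eef_rot: [0.649, 0.761, -0.001, -0.002]
force: [-6.4, -3.7, 2.2]
opening: 0.0001
time: 13.32
position: [0.5643, -0.3145, 0.2056]
eef_rot: [0.649, 0.761, -0.002, -0.002]
force: [-9.9, -4.7, 4.5]
opening: -0.0003
13.4167 [ 0.56425705 -0.31453426  0.20558293] [ 0.64900031  0.76078341 -0.00171887 -0.00205825] [-0.57  0.59  1.57 -0.    0.98 -0.73]
```

View pics/scene11.png

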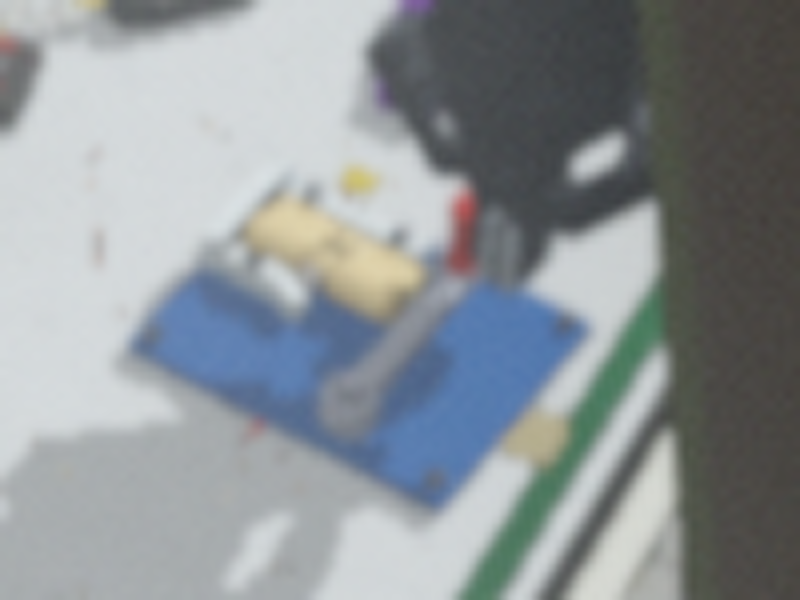

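```bash
python3 -m pendant '[{"gripper":1,"x":0,"y":-1,"z":0,"twist":0},{"gripper":1,"x":0,"y":-3,"z":0,"twist":0},{"gripper":1,"x":0,"y":-5,"z":0,"twist":0},{"gripper":1,"x":0,"y":-5,"z":-3.5,"twist":0},{"gripper":1,"x":0,"y":-5,"z":-7,"twist":0},{"gripper":1,"x":0,"y":-5,"z":-10.5,"twist":0},{"gripper":1,"x":0,"y":-5,"z":-14,"twist":0},{"gripper":1,"x":-3,"y":-8,"z":-14,"twist":0},{"gripper":1,"x":-6,"y":-10,"z":-14,"twist":0},{"gripper":1,"x":-9,"y":-11,"z":-14,"twist":0},{"gripper":1,"x":-12,"y":-12,"z":-14,"twist":0},{"gripper":1,"x":-15,"y":-12,"z":-14,"twist":0},{"gripper":1,"x":-18,"y":-12,"z":-14,"twist":0},{"gripper":1,"x":-18,"y":-12,"z":-14,"twist":0},{"gripper":1,"x":-18,"y":-12,"z":-14,"twist":0}]'; python3 look.py 12
python3 - <<'E'
import pickle
from h import *
d=pickle.load(open('d12.pkl','rb'))
J=np.array([.5956,-.273]);yaw=.16
def w(x,y,z):
    c,s=np.cos(yaw),np.sin(yaw);return [J[0]+(c*x-s*y)/1e3,J[1]+(s*x+c*y)/1e3,z/1e3]
p=d['top'];im=cv2.imread('pics/top12.png')
def L(pts,col):
    q=((proj(p,[w(*a) for a in pts])-[260,140]+.5)*8).astype(np.int32);cv2.polylines(im,[q],True,col,1)
L([(-8,-33.5,25),(58,-33.5,25),(58,-2.5,25),(-8,-2.5,25)],(0,255,255))
for q,c in((0,(0,255,0)),(.08,(0,128,255))):
    L([(-20,40,22),(-20-78*np.sin(q),40-78*np.cos(q),22),(-20-78*np.sin(q),40-78*np.cos(q),58)],c)
cv2.imwrite('pics/top12o.png',im)
E
```

```text
time: 14.67
position: [0.4763, -0.5123, 0.3452]
eef_rot: [0.65, 0.76, 0.001, 0.001]
force: [0.2, 0.9, 0.3]
opening: 0.0001
14.7667 [ 0.47622436 -0.51008883  0.34519799] [ 6.49089212e-01  7.60711842e-01  6.42439815e-04 -5.24363206e-04] [-0.88  0.52  1.31  0.    1.32 -1.04]
```

View pics/top12o.png

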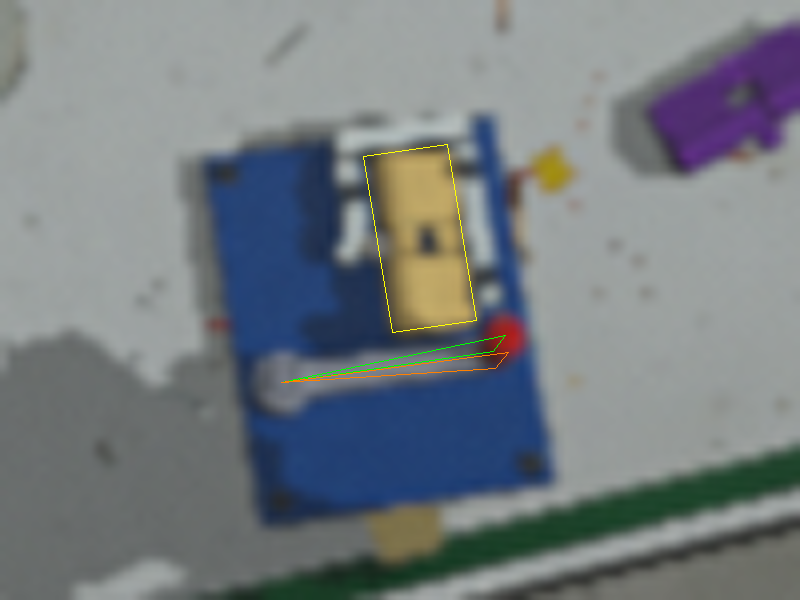

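View pics/scene12.png

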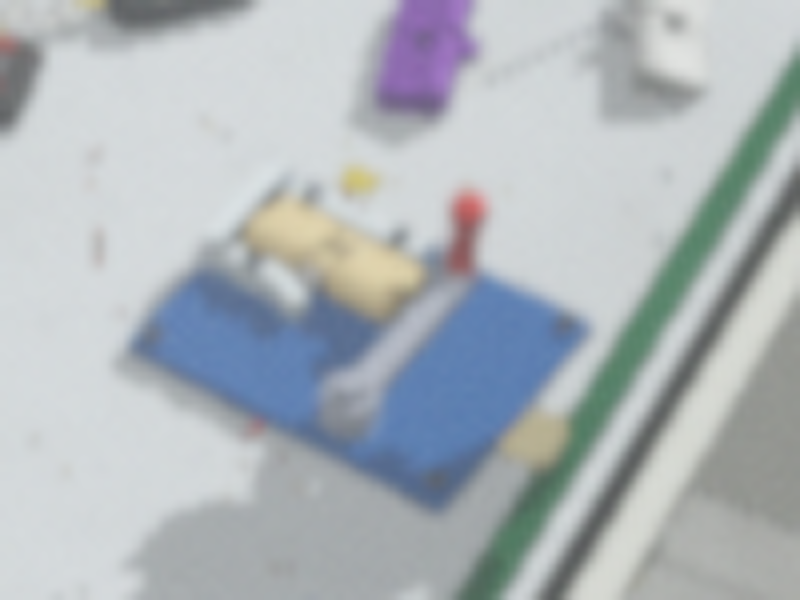

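```bash
python3 -c "
from rig import bot
print(bot.observe()['qd'].round(3)); print(bot.job_done())"
```

```text
[ 0.012 -0.012  0.015 -0.004  0.001 -0.001]
the job is handed in; nothing more can be done
None
```

I pushed the brass cylinder along its channel to the end stop with the closed fingertips. Then I pushed the red peg round until the arm met its stop post, backed the hand well clear, and handed the job in at about 15 s. No verdict is reported, so what follows rests on my own checks.

- **Cylinder home:** the push stalled against the end stop, with the force climbing to about 9 N. In the last top view the cylinder lies on its predicted home outline to within about 1 pixel (2–3 mm), in line with the channel.
- **Arm shut:** the push stalled with the force climbing to about 11 N. In the last top view the peg sits at the predicted place for angle 0, clearly short of the 0.08 rad limit line.
- **Other things on the bench:** the hand only worked near the jig. The purple look-alike looks unmoved and I saw no sign that the others were touched, but I did not measure them again at the end.
- **Disagreement between the cameras:** the scene camera put the jig about 4 mm to the left (+y) of where the top camera did, and it showed the fingertips with a similar offset. I worked from the top camera, and the contacts came within a few mm of where it predicted.

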